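# Lock the citrus press with its hex key

### The job

Take the T-handled hex key out of its wooden stand, lower it into the well in the clamp boss of the citrus press, and turn it under light pressure until it drops right home into the hidden socket of the sprung screw. Only when it is fully home, turn it clockwise (seen from above) until the red pointer has come round from the white mark to its stop at the green mark, then let go and leave the key standing in the socket. Press gently so that the screw is never driven far down on its spring, and leave everything else on the bench where it is.

Things in the scene. Friction and masses are not known exactly. Their poses are not given: they have to be found in the camera images.
- key_grip (a point): Middle of the hex key's black T-handle, a bar 95 mm long (x axis), 20 mm wide (y), 22 mm high (z up). A steel hexagonal shank, 16 mm across flats, 18.5 mm over corners (two corners point along +x and -x), runs 70 mm straight down from the bar's underside. Key about 0.2 kg, starts upright in the stand's hole, its yaw within 0.6 rad of the stand's.
- key_tip (a point): Centre of the flat lower end of the key's shank, 81 mm below key_grip; same axes as key_grip.
- stand: Fixed pine block, 75 x 75 x 45 mm high, origin under its centre. The key stands in a round hole in the middle of its top, 22.5 mm wide, 35 mm deep (hole floor 10 mm above the bench), so the key's bar starts 80 to 102 mm above the bench. Stand, tumbler and snack tin swap places from start to start.
- well (a point): Centre of the well's mouth, 70 mm above the bench, in the boss of the press; z up. The well is round, upright, 19.4 mm wide, chamfered 4 mm at the mouth. At its bottom is the face of a steel screw with a hexagonal socket, 16.6 mm across flats and 12 mm deep. The depth of this face below the mouth (18 to 26 mm) and the angle of the hexagon are hidden and differ each time.
- lock (a joint): Angle of the lock turned by the screw, rad, shown by a brass collar and red pointer round the well. Grows clockwise seen from above: starts at 0 to 0.12 (white mark), firm stop at 0.80 (green mark), locked from 0.70; stop the other way at -0.35. Stiff (0.25 N m), stays where left. Must not go below -0.15 or above 0.30 before the key is home. Tells nothing of the hexagon's angle.
- screw (a joint): How far the screw is pushed down against its spring, in m: 0 at rest, 2 N per mm after a preload of about 3 N, bottoming at 0.010. It must never pass 0.008 (about 19 N).
- plunger (a joint): Small brass plunger standing 5 mm up from the floor of the hidden socket on a feeble spring (about 1 N), pushed down by the key's tip: 0 while the key is not in, 0.005 m when the tip rests on the socket's floor. Home means above 0.0035. The key's own weight holds it down.
- tumbler: Loose glass tumbler, 72 mm wide at the rim, 95 mm high, origin at the centre of its underside. Leave alone.
- snack_tin: Loose round stainless snack tin, 84 mm wide, 55 mm high, origin at the centre of its underside. Leave alone.
- bento: Orange bento box with clip-on lid, 115 x 185 x 59 mm high, origin at the centre of its underside. Leave alone.
- cutlery_case: Blue cutlery case with a white press button, 70 x 230 x 34 mm high, origin at the centre of its underside. Leave alone.
- mug: Blue ceramic mug, 80 mm wide, 90 mm high, handle on its +y side, origin at the centre of its underside. Leave alone.
- press: Fixed grey citrus press. Origin at bench level under the well, in the middle of its 84 x 84 x 70 mm high boss. Foot plate 150 mm wide in x, to 252 mm along +y, 18 mm high; on it, 180 mm along +y, a post at x = 45 mm with a head 34 mm wide reaching from there to x = -55 mm, 220 mm high, its lever running on to y = 292 mm.
Things that resemble listed ones, but are neither listed nor needed, are in the scene too. Leave any yellow look-alike of the part that bears key_grip alone.

How it is judged:
By the outcome, as a careful person would: the job done as asked, in the order asked, and still so for the second after the job is handed in, with the robot touching nothing.
It also fails if it takes over 64 s, if anything falls off the work surface, if the arm or the gripper's body presses on something with over 40 N, if the wrist force passes 120 N, or if a joint passes its speed limit or range.

### The arm

A 7-joint arm with a two-finger parallel gripper is mounted at the origin on the work surface. World frame = base frame: x ahead of the robot, y to its left, z up, the work surface at z = 0. Lengths are in m, angles in rad, forces in N, time in s.
With the tool pointing down it reaches from about 0.4 to 0.925 m from the base axis. Payload 4.1 kg.
Tool frame: the origin (TCP) lies at the very end of the fingers, on their centre line; the grasp point (between the pads) lies 19 mm behind it (env.pinch_z is the distance from the TCP to the grasp point, in m); z points along the fingers, y is the line along which they close (so a half turn about z gives the same grasp; the last joint's range is limited). The gripper opens to 85 mm and grips with 20 to 120 N. Pads are 22 mm wide; open, the fingers measure 114 mm over their backs; the gripper's body (76 mm by 85 mm) begins 54 mm behind the grasp point. The pads swing forward as they close: fully open they stand 13 mm farther back than shut.
Start: joints at [-1.284, 0.398, 0.045, 1.537, -0.019, 1.207, -0.051], TCP at [0.245, 0.602, 0.231] pointing down, gripper open.
Joint ranges: [-2.82, 2.82], [-0.49, 2.23], [-1.37, 1.46], [0, 2.46], [-1.36, 4.5], [0.23, 2], [-2.94, 2.94]. Speed limits (rad/s): [2.57, 2.57, 3.14, 3.14, 3.14, 3.14, 3.14].

### API

Orientations are given as a rotation vector (axis times angle).
In Python, from plant import env, cams, finder gives the robot as it stands.
- The arm moves only by the tool send_rows, never from a script. Its argument "steps" is text: rows parted by semicolons, each of 5 numbers parted by spaces: the closure, from -1 (fully open) to 1 (shut), so that 0 is half open, then the shift along the tool's x, y, z in units of 0.15 m (1.0 is 0.15 m), then the turn about the tool's z in units of 180 degrees (1.0 is 180 degrees). In form: claw x y z turn; .... A call has 1 to 12 rows; each row shifts and turns the commanded pose from where the row before left it, along the tool's axes as they then stand; what a row does not reach is not made up. A row lasts 1/12 s, in which the tool goes at most 41.7 mm and 7.16 degrees, less where a joint would pass 70% of its speed; a pose out of reach is approached as far as the arm can. A call with a number of a shift or a turn outside -1 to 1 is refused whole. A call with a gripper value outside its range is refused whole. The fingers move at their own pace and stop on an object; "newtons" is the grip in N (left out, the last holds). Time passes only in rows, so rows that do not move let the fingers close. It gives the time, the measured TCP pose, the force, the opening and the grip force at its end, in the units of the state.
- env.get_obs(): the state, without advancing time (a new reading comes with each control period).
- cams.read_camera(name): name is "side" or "top"; returns a dict with "pixels" (480x640x3 uint8, red, green, blue), "fovy" (degrees; the focal length in pixels is half the picture's height over the tangent of half this angle, whatever the lens; pixels are square), "cx", "cy" (the principal point, pixels), "pose" (4x4, takes a point from camera to world coordinates). Camera axes: x right, y up, looking along -z (the intrinsics and any distortion apply to the point x, -y, -z); pixel columns grow to the right and rows downward; lengths in m; the calibration is good to about 2 mm. A picture is of the moment at which its call begins. There is no depth.
- env.hand_in(): hands the job in; it is judged then, once.
Trained networks look in a picture, given as the dict that the camera call returned (one of the last four; its "shot" number tells which), for a name from the list of things; names that differ only in an ending like _2 or _b are one class to them, and where a whole thing is asked for, a point or a joint stands for the part that bears it (a point fixed in the world has none). Each returns a list of dicts, best first, with "confidence" (0 to 1); they miss things now and then, are a little off and sometimes report something else, mostly with a low value. They report only what shows in the picture. A call takes as long as a camera call. They do not tell look-alikes from the thing itself.
- finder.search_frame(picture, label): "at" ([x, y, z] in m, in world coordinates, good to about 4 mm: the middle of the surface that is visible of it).
- finder.pinpoint(picture, label): "at" ([x, y, z] in m, in world coordinates, good to about 4 mm: a listed point, or the origin of a listed thing).
The state is a dict: "time_s": time; "joint_positions": joint angles; "dq": joint speeds; "effort": joint torques, N m; "tool_pos": TCP position; "ee_rot": TCP orientation; "ft_force": force on the tool from outside, world axes, zero at the start; "moment": the same for the moment, N m; "finger_gap": finger opening in m; "finger_force": force on a finger pad.
Only numpy, scipy, OpenCV 4.12 (cv2) and the standard library are available. Lean on these libraries where they do the work, as an engineer would, in place of code of your own. Each camera call takes 0.05 s, during which the arm holds its last target. There are 200 camera calls.

## Working session

There is one attempt and no reset: what is moved stays moved. The work goes in short steps, Python scripts to look and compute and a tool call to move; the robot and the scene stay as the last step left them, time stands still between calls to the robot, and variables do not carry over. Pictures are saved under pics/ and viewed, at most 10 in all, crops included, and the job is handed in when it is done.

Besides the shell and the picture viewer there is one more tool, called after "Call:" as a command line: name --argument value ..., lists and objects as JSON in quotes. send_rows: Moves the arm, as the interface text tells. Shifts and turns lie within -1 to 1; 1 stands for 0.15 m of shift or 180 degrees of turn. Its arguments: {"type":"object","properties":{"steps":{"type":"string"},"newtons":{"type":"number"}},"required":["steps"]}

```bash
ls; mkdir -p pics; python3 - <<'E'
from plant import env,cams,finder
import cv2,numpy as np
np.set_printoptions(precision=4,suppress=True)
o=env.get_obs(); print(o, env.pinch_z)
for n in("top","side"):
    p=cams.read_camera(n); cv2.imwrite(f"pics/{n}0.png",p["pixels"][:,:,::-1])
    print(n,{k:v for k,v in p.items() if k!="pixels"})
    for l in("key_grip","well","stand","press","tumbler","snack_tin","key_tip"):
        print(l,[(np.round(d["at"],4),round(d["confidence"],2)) for d in finder.pinpoint(p,l)[:3]])
E
```

```text
pics
{'time_s': 0.0, 'joint_positions': array([-1.284 ,  0.3992,  0.045 ,  1.5379, -0.0187,  1.2069, -0.0507]), 'dq': array([-0.0021,  0.001 ,  0.0003, -0.002 ,  0.0013, -0.0032,  0.0001]), 'effort': array([ -0.0012, -47.5122,   1.3639, -25.4227,   0.0115,   0.0092,
         0.    ]), 'tool_pos': array([0.2443, 0.6017, 0.2303]), 'ee_rot': array([-0.602 , -3.0831,  0.003 ]), 'ft_force': array([ 0.2393, -0.6997,  0.1642]), 'moment': array([-0.0156,  0.0034,  0.0325]), 'finger_force': 0.0, 'finger_gap': 0.08558762180898344} 0.0187
top {'fovy': 52.22078248029473, 'cx': 316.9847290179887, 'cy': 244.055604332736, 'pose': array([[ 0.0167,  0.9856, -0.1681,  0.3646],
       [-0.9998,  0.0174,  0.0024, -0.1218],
       [ 0.0053,  0.168 ,  0.9858,  1.1349],
       [ 0.    ,  0.    ,  0.    ,  1.    ]]), 'shot': 1}
key_grip [(array([ 0.4641, -0.1018,  0.0897]), 0.92), (array([ 0.3161, -0.1308,  0.0791]), 0.92)]
well [(array([0.5217, 0.1811, 0.0719]), 0.84), (array([ 0.6715, -0.3818,  0.0005]), 0.45)]
stand [(array([ 0.4595, -0.102 ,  0.0009]), 0.81)]
press [(array([ 0.5234,  0.18  , -0.0014]), 
[... 247 characters left out ...]
38855, 'pose': array([[ 0.7238,  0.5215, -0.4518, -0.0172],
       [-0.6898,  0.5629, -0.4553, -0.7016],
       [ 0.0169,  0.6412,  0.7672,  0.9959],
       [ 0.    ,  0.    ,  0.    ,  1.    ]]), 'shot': 2}
key_grip [(array([ 0.458 , -0.0996,  0.0909]), 0.91), (array([ 0.3183, -0.1274,  0.0829]), 0.73), (array([ 0.4835, -0.4655, -0.0007]), 0.68)]
well [(array([0.5218, 0.1809, 0.0702]), 0.88)]
stand [(array([ 0.4614, -0.1003, -0.0012]), 0.82), (array([0.5243, 0.1817, 0.0697]), 0.72)]
press [(array([ 0.5228,  0.1814, -0.0046]), 0.63)]
tumbler [(array([ 0.5365, -0.2662, -0.0004]), 0.75)]
snack_tin [(array([ 0.6297, -0.1176,  0.0009]), 0.64)]
key_tip [(array([ 0.3167, -0.1297,  0.0018]), 0.71)]
```

View pics/top0.png

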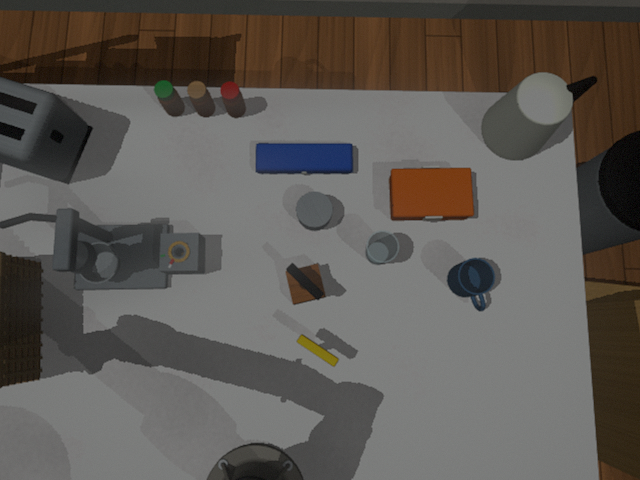

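View pics/side0.png

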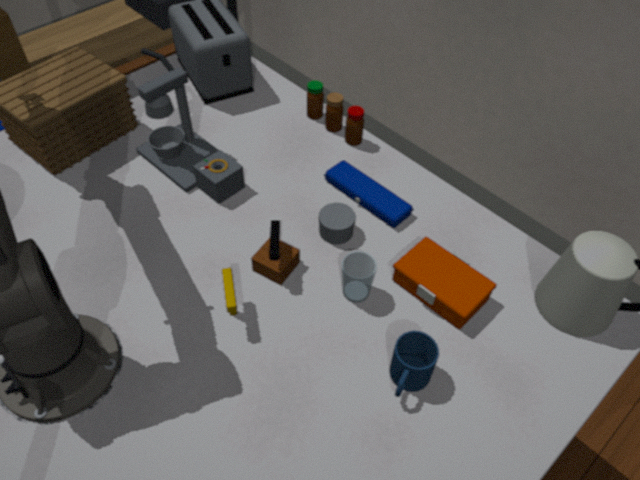

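The top view shows the black key in its brown stand at about (305,281), the yellow look-alike at (318,350), and the press boss with its collar at (180,252). The side view shows the key at (275,240) and the collar at (217,167). Next I fit the key bar and the collar exactly.

```bash
cat > h.py <<'E'
from plant import env,cams,finder
import cv2,numpy as np
from scipy.optimize import minimize
np.set_printoptions(precision=4,suppress=True)
def proj(p,P):
    T=np.linalg.inv(p["pose"]); c=np.atleast_2d(P)@T[:3,:3].T+T[:3,3]
    f=240/np.tan(np.radians(p["fovy"])/2)
    return np.c_[p["cx"]+f*c[:,0]/-c[:,2], p["cy"]-f*c[:,1]/-c[:,2]]
def ray(p,u,v,z):
    f=240/np.tan(np.radians(p["fovy"])/2)
    d=p["pose"][:3,:3]@np.array([(u-p["cx"])/f,-(v-p["cy"])/f,-1]); o=p["pose"][:3,3]
    return o+d*(z-o[2])/d[2]
def hull(p,x,y,z,yaw,S=8):
    c,s=np.cos(yaw),np.sin(yaw)
    P=[(x+c*a-s*b,y+s*a+c*b,z+h) for a in(-.0475,.0475) for b in(-.01,.01) for h in(-.011,.011)]
    return cv2.convexHull(((proj(p,P)+.5)*S).astype(np.float32)).astype(int)
def fit(p,m,x0,z=.091,S=8):
    M=cv2.resize(m.astype(np.uint8),None,fx=S,fy=S,interpolation=cv2.INTER_NEAREST)
    def cost(v):
        A=np.zeros_like(M); cv2.fillConvexPoly(A,hull(p,v[0],v[1],z,v[2],S),1)
        return 1-(A&M).sum()/(A|M).sum()
    sx=np.array(x0)+np.array([[0,0,0],[.006,0,0],[0,.006,0],[0,0,.15]])
    r=minimize(cost,x0,method="Nelder-Mead",options=dict(initial_simplex=sx,xatol=1e-4,fatol=1e-4))
    return r.x,r.fun
E
python3 - <<'E'
from h import *
for n,c in(("top",(305,281)),("side",(275,240))):
    p=cams.read_camera(n); I=p["pixels"].astype(int)
    m=np.zeros(I.shape[:2],bool); w=28
    s=np.s_[c[1]-w:c[1]+w,c[0]-w:c[0]+w]
    J=I[s]; m[s]=(J.max(2)<48)
    k,l,st,_=cv2.connectedComponentsWithStats(m.astype(np.uint8)); b=1+st[1:,4].argmax(); m=l==b
    print(n,st[b],*[(f"{z}",fit(p,m,[.461,-.1,.83],z)) for z in (.091,)])
    # collar
    hsv=cv2.cvtColor(p["pixels"],cv2.COLOR_RGB2HSV); cu,cv_=proj(p,[.522,.181,.07])[0]
    print("well px",cu,cv_)
    g=np.s_[int(cv_)-30:int(cv_)+30,int(cu)-30:int(cu)+30]
    crop=cv2.resize(p["pixels"][g],(480,480),interpolation=cv2.INTER_CUBIC)
    ov=p["pixels"].copy(); ov[m]=[255,0,255]
    cr2=cv2.resize(ov[s],(320,480),interpolation=cv2.INTER_NEAREST)
    cv2.imwrite(f"pics/{n}1.png",np.hstack([crop,cr2])[:,:,::-1])
E
```

```text
top [287 264  37  35 422] ('0.091', (array([ 0.4613, -0.0997,  0.8351]), np.float64(0.10981371490280778)))
well px 177.7799109222548 252.46381380496007
side [269 221  12  39 348] ('0.091', (array([ 0.462 , -0.0984,  0.879 ]), np.float64(0.20642100617828774)))
well px 216.3573122502 165.85763335107268
```

View pics/top1.png

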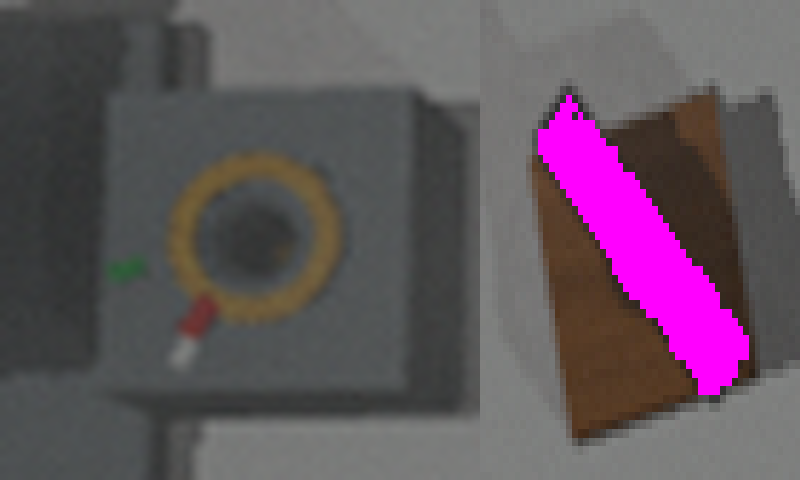

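View pics/side1.png

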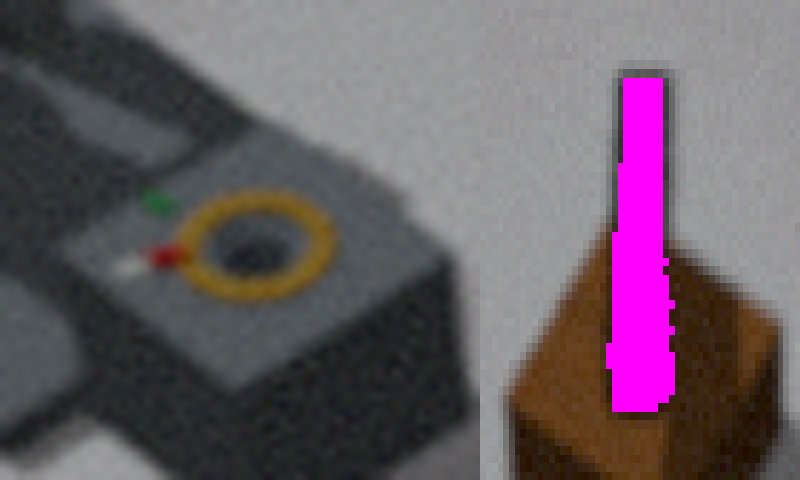

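Call:
send_rows --steps "-1 0 0 -0.27 0;-1 0 0 -0.27 0;-1 -0.197 -0.173 0 0;-1 -0.197 -0.173 0 0;-1 -0.197 -0.173 0 0;-1 -0.197 -0.173 0 0;-1 -0.197 -0.173 0 0;-1 -0.197 -0.173 0 0;-1 -0.197 -0.173 0 0;-1 -0.197 -0.173 0 0;-1 -0.197 -0.173 0 0;-1 -0.197 -0.173 0 0" --newtons 40

```text
time_s: 1.9
tool_pos: [0.4213, 0.2488, 0.3126]
ee_rot: [0.602, 3.083, 0.002]
ft_force: [0.9, 1.5, 1.0]
finger_gap: 0.0854
finger_force: 0.0
```

```bash
cat >> h.py <<'E'
from scipy.spatial.transform import Rotation as R
def rel(target,ydir=None):
    o=env.get_obs(); r=R.from_rotvec(o["ee_rot"]); M=r.as_matrix()
    print("t",o["time_s"],"tcp",o["tool_pos"],"q",o["joint_positions"],"F",o["ft_force"],"gap",o["finger_gap"],o["finger_force"])
    yd=np.degrees(np.arctan2(M[1,1],M[0,1]))
    print("ydir",yd,"tilt",np.degrees(np.arccos(-M[2,2])))
    print("shift units",M.T@(np.array(target)-o["tool_pos"])/.15,"turn units", None if ydir is None else -(((ydir-yd+90)%180)-90)/180)
E
python3 -c "
from h import *
rel([.4615,-.099,.2],-41.6)"
```

```text
t 1.9 tcp [0.4213 0.2488 0.3126] q [-0.8917  0.0495  0.2835  1.7963 -0.0147  1.2968  0.5807] F [0.8968 1.4998 1.0367] gap 0.08544960509036065 0.0
ydir 67.90899785785595 tilt 0.060236053691539476
shift units [-1.1203 -2.0481  0.7492] turn units -0.39161667856746696
```

Call:
send_rows --steps "-1 -0.0934 -0.1707 0.03 0;-1 -0.0934 -0.1707 0.03 0;-1 -0.0934 -0.1707 0.03 0;-1 -0.0934 -0.1707 0.03 0;-1 -0.0934 -0.1707 0.03 0;-1 -0.0934 -0.1707 0.03 0;-1 -0.0934 -0.1707 0.03 0;-1 -0.0934 -0.1707 0.03 0;-1 -0.0934 -0.1707 0.03 0;-1 -0.0934 -0.1707 0.03 0;-1 -0.0934 -0.1707 0.03 0;-1 -0.0934 -0.1707 0.03 0"

```text
time_s: 2.9
tool_pos: [0.4609, -0.0987, 0.2584]
ee_rot: [0.602, 3.082, 0.001]
ft_force: [0.4, -0.1, 1.0]
finger_gap: 0.0852
finger_force: 0.0
```

Call:
send_rows --steps "-1 0 0 0.03 -0.0392;-1 0 0 0.03 -0.0392;-1 0 0 0.03 -0.0392;-1 0 0 0.03 -0.0392;-1 0 0 0.03 -0.0392;-1 0 0 0.03 -0.0392;-1 0 0 0.03 -0.0392;-1 0 0 0.03 -0.0392;-1 0 0 0.03 -0.0392;-1 0 0 0.03 -0.0392;-1 0 0 0 0;-1 0 0 0 0"

```text
time_s: 3.9
tool_pos: [0.4608, -0.0973, 0.2133]
ee_rot: [-1.285, 2.867, 0.0]
ft_force: [0.7, 0.3, -0.8]
finger_gap: 0.0855
finger_force: 0.0
```

```bash
python3 -c "
from h import *
rel([.4615,-.099,.072],-41.6)
for n in('top','side'):
    p=cams.read_camera(n)
    for l in('key_grip','well'): print(n,l,[(np.round(d['at'],4),round(d['confidence'],2)) for d in finder.pinpoint(p,l)[:3]])
    h=cv2.cvtColor(p['pixels'],cv2.COLOR_RGB2HSV); c=proj(p,[.522,.181,.072])[0].astype(int)
    m=np.zeros((480,640),bool); g=np.s_[c[1]-18:c[1]+18,c[0]-18:c[0]+18]
    m[g]=((h[g][...,0]>10)&(h[g][...,0]<28)&(h[g][...,1]>90))
    e=cv2.fitEllipse(cv2.convexHull(np.argwhere(m)[:,::-1].astype(np.float32))); print(m.sum(),e,[ray(p,*e[0],z) for z in (.07,.073)])
"
```

```text
t 3.9 tcp [ 0.4608 -0.0973  0.2133] q [-0.4291  0.1024  0.5887  1.9827 -0.0648  1.0746  2.6014] F [ 0.691   0.2934 -0.8261] gap 0.08553055126395798 0.0
ydir 138.27563534773526 tilt 0.00861672460737317
shift units [ 0.0054 -0.011   0.9423] turn units -0.0006909147348041402
top key_grip [(array([ 0.3146, -0.1323,  0.0806]), 0.86)]
top well [(array([0.5229, 0.1824, 0.0685]), 0.65)]
142 ((178.30860900878906, 251.18887329101562), (19.89008903503418, 20.886079788208008), 52.06746292114258) [array([0.5249, 0.18  , 0.07  ]), array([0.5244, 0.1792, 0.073 ])]
side key_grip [(array([ 0.4597, -0.0966,  0.0909]), 0.95), (array([ 0.3172, -0.1265,  0.0844]), 0.79), (array([ 0.4586, -0.0983, -0.0013]), 0.22)]
side well [(array([0.5248, 0.1849, 0.0698]), 0.84), (array([ 0.4813, -0.4662,  0.0042]), 0.3)]
136 ((217.44725036621094, 165.3897705078125), (13.762751579284668, 19.82725715637207), 84.04199981689453) [array([0.5249, 0.1806, 0.07  ]), array([0.5231, 0.1777, 0.073 ])]
```

Call:
send_rows --steps "-1 0.005 -0.011 0.2 0;-1 0 0 0.2 0;-1 0 0 0.2 0;-1 0 0 0.15 0;-1 0 0 0.1 0;-1 0 0 0.08 0;-1 0 0 0 0;-1 0 0 0 0"

```text
time_s: 4.87
tool_pos: [0.4615, -0.099, 0.0736]
ee_rot: [1.288, -2.864, -0.0]
ft_force: [0.1, -0.1, 0.4]
finger_gap: 0.0856
finger_force: 0.0
```

```bash
python3 -c "
from h import *
rel([.4615,-.099,.072],-41.6)"
```

```text
t 4.8667 tcp [ 0.4615 -0.099   0.0736] q [-0.343   0.3205  0.5431  2.1203 -0.2382  0.7596  2.7678] F [ 0.0795 -0.0537  0.4382] gap 0.08555442885673673 0.0
ydir 138.43295718161556 tilt 0.056635124763994515
shift units [-0.0001 -0.0003  0.0109] turn units 0.00018309545341976572
```

Call:
send_rows --steps "0 0 0 0 0;0.4 0 0 0 0;1 0 0 0 0;1 0 0 0 0;1 0 0 0 0;1 0 0 0 0;1 0 0 0 0;1 0 0 0 0;1 0 0 0 0;1 0 0 0 0;1 0 0 0 0;1 0 0 0 0" --newtons 60

```text
time_s: 5.87
tool_pos: [0.4619, -0.0988, 0.0743]
ee_rot: [-1.289, 2.864, 0.001]
ft_force: [-1.3, -0.6, 6.8]
finger_gap: 0.0193
finger_force: 58.6
```

```bash
python3 -c "
from h import *
rel([.4615,-.099,.16],-41.6)"
```

```text
t 5.8667 tcp [ 0.4619 -0.0988  0.0743] q [-0.3431  0.3193  0.5432  2.1199 -0.2387  0.76    2.7685] F [-1.2942 -0.5877  6.7883] gap 0.019309665211035283 58.64401638507843
ydir 138.45859453414548 tilt 0.04017735630360116
shift units [ 0.0023  0.0011 -0.5714] turn units 0.0003255251896970574
```

Call:
send_rows --steps "1 0 0 -0.05 0;1 0 0 -0.1 0;1 0 0 -0.15 0;1 0 0 -0.15 0;1 0 0 -0.15 0;1 0 0 -0.06 0;1 0 0 0 0;1 0 0 0 0"

```text
time_s: 6.53
tool_pos: [0.4613, -0.0987, 0.1724]
ee_rot: [1.29, -2.865, -0.001]
ft_force: [0.5, 0.1, -2.3]
finger_gap: 0.0192
finger_force: 59.1
```

```bash
python3 -c "
from h import *
rel([.5245,.1795,.174])"
```

```text
t 6.5333 tcp [ 0.4613 -0.0987  0.1724] q [-0.4181  0.1597  0.5968  2.0306 -0.1082  0.9816  2.6499] F [ 0.5233  0.0775 -2.2751] gap 0.019197689614896155 59.10480558872223
ydir 138.47754595377756 tilt 0.027389029876601134
shift units [-1.668   0.9139 -0.0103] turn units None
```

Call:
send_rows --steps "1 -0.08 0.044 0 0;1 -0.1588 0.087 0 0;1 -0.1588 0.087 0 0;1 -0.1588 0.087 0 0;1 -0.1588 0.087 0 0;1 -0.1588 0.087 0 0;1 -0.1588 0.087 0 0;1 -0.1588 0.087 0 0;1 -0.1588 0.087 0 0;1 -0.1588 0.087 0 0;1 -0.1588 0.087 0 0;1 0 0 0 0"

```text
time_s: 7.53
tool_pos: [0.5241, 0.1866, 0.1703]
ee_rot: [1.301, -2.858, -0.005]
ft_force: [-0.3, 1.0, -2.7]
finger_gap: 0.019
finger_force: 59.0
```

Call:
send_rows --steps "1 0 0 0.1 0;1 0 0 0 0;1 0 0 0 0"

```text
time_s: 7.78
tool_pos: [0.5231, 0.1782, 0.1555]
ee_rot: [1.286, -2.86, 0.001]
ft_force: [0.3, -0.3, -1.2]
finger_gap: 0.0193
finger_force: 58.8
```

```bash
python3 -c "
from h import *
rel([.5245,.1795,.174])
o=env.get_obs()
out=[]
for n in('top','side'):
    p=cams.read_camera(n)
    for l in('key_tip','key_grip','well'): print(n,l,[(np.round(d['at'],4),round(d['confidence'],2)) for d in finder.pinpoint(p,l)[:2]])
    tip=o['tool_pos']-[0,0,.0636]; print('tip',tip,proj(p,tip),'well',proj(p,[.5249,.1803,.07]))
    c=proj(p,[.5249,.1803,.08])[0].astype(int)
    out.append(cv2.resize(p['pixels'][c[1]-30:c[1]+30,c[0]-20:c[0]+20],(400,600),interpolation=cv2.INTER_CUBIC)); print(c)
cv2.imwrite('pics/w2.png',np.hstack(out)[:,:,::-1])"
```

```text
t 7.7833 tcp [0.5231 0.1782 0.1555] q [-0.747   0.3233  0.4169  1.8627 -0.1533  0.9925  2.1517] F [ 0.2619 -0.3426 -1.189 ] gap 0.019279396691219523 58.846115469932556
ydir 138.43647480158023 tilt 0.31320581982830525
shift units [-0.0118 -0.0012 -0.1236] turn units None
top key_tip [(array([0.5229, 0.1796, 0.0867]), 0.78), (array([0.5231, 0.1773, 0.0008]), 0.28)]
top key_grip [(array([ 0.3171, -0.1334,  0.0804]), 0.84), (array([0.5229, 0.1758, 0.1725]), 0.71)]
top well [(array([0.5255, 0.1803, 0.0697]), 0.81)]
tip [0.5231 0.1782 0.0919] [[176.2998 250.4507]] well [[178.1838 251.1647]]
[176 250]
side key_tip [(array([0.5243, 0.1783, 0.0996]), 0.95), (array([ 0.3182, -0.1293,  0.0017]), 0.94)]
side key_grip [(array([ 0.3206, -0.13  ,  0.0812]), 0.95), (array([0.522, 0.181, 0.173]), 0.6)]
side well [(array([0.5225, 0.1844, 0.0677]), 0.69), (array([0.5196, 0.1798, 0.1758]), 0.59)]
tip [0.5231 0.1782 0.0919] [[216.37   159.2757]] well [[217.5162 165.4436]]
[217 162]
```

View pics/w2.png

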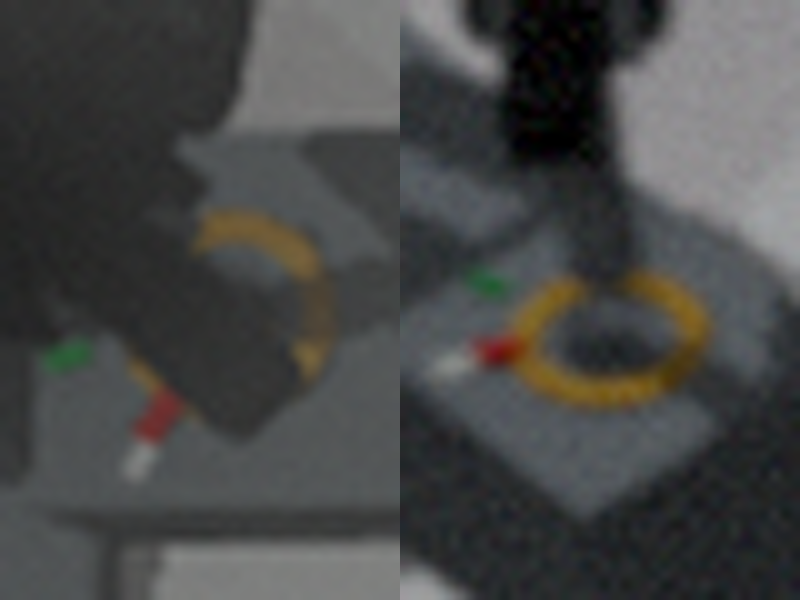

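In the side crop, the key tip at about (217,159) hangs just behind and above the collar centre at (218,165.5). The top crop shows the bar over the well, with the pointer still at the white mark.

Call:
send_rows --steps "1 0 0 0.05 0;1 0 0 0.02 0;1 0 0 0 0;1 0 0 0 0"

```text
time_s: 8.52
tool_pos: [0.5246, 0.1792, 0.1468]
ee_rot: [1.289, -2.864, -0.0]
ft_force: [0.0, -0.3, -2.2]
finger_gap: 0.0191
finger_force: 59.0
```

```bash
python3 -c "
from h import *
rel([.5246,.1798,.133])"
```

```text
t 8.5167 tcp [0.5246 0.1792 0.1468] q [-0.7436  0.3339  0.4138  1.8706 -0.1603  0.9705  2.1574] F [ 0.0119 -0.2541 -2.2242] gap 0.01907139393860275 58.96384298801422
ydir 138.46141441805912 tilt 0.05578420684165197
shift units [-0.0034  0.0027  0.092 ] turn units None
```

Call:
send_rows --steps "1 0 0 0.01 0;1 0 0 0.01 0;1 0 0 0.01 0;1 0 0 0.01 0;1 0 0 0.01 0;1 0 0 0.01 0;1 0 0 0.01 0;1 0 0 0.01 0;1 0 0 0.01 0;1 0 0 0 0;1 0 0 0 0"

```text
time_s: 9.43
tool_pos: [0.5249, 0.1792, 0.1337]
ee_rot: [1.289, -2.865, -0.0]
ft_force: [-0.0, 0.7, -2.2]
finger_gap: 0.0193
finger_force: 59.0
```

Call:
send_rows --steps "1 0 0 0.01 0;1 0 0 0.01 0;1 0 0 0 0;1 0 0 0 0"

```text
time_s: 9.77
tool_pos: [0.5248, 0.1793, 0.1307]
ee_rot: [1.289, -2.865, -0.0]
ft_force: [-0.2, 0.6, -1.5]
finger_gap: 0.0194
finger_force: 59.0
```

Call:
send_rows --steps "1 0 0 0.01 0;1 0 0 0.01 0;1 0 0 0.01 0;1 0 0 0 0;1 0 0 0 0"

```text
time_s: 10.18
tool_pos: [0.5248, 0.1793, 0.1261]
ee_rot: [1.289, -2.864, -0.0]
ft_force: [-0.2, -0.2, -2.1]
finger_gap: 0.0186
finger_force: 59.0
```

Call:
send_rows --steps "1 0 0 0.01 0;1 0 0 0.01 0;1 0 0 0 0;1 0 0 0 0"

```text
time_s: 10.52
tool_pos: [0.5248, 0.1793, 0.1232]
ee_rot: [1.289, -2.865, -0.0]
ft_force: [-1.0, 0.6, -2.4]
finger_gap: 0.019
finger_force: 59.0
```

Call:
send_rows --steps "1 0 0 0.01 0;1 0 0 0.01 0;1 0 0 0.01 0;1 0 0 0 0;1 0 0 0 0"

```text
time_s: 10.93
tool_pos: [0.5248, 0.1792, 0.1186]
ee_rot: [1.289, -2.865, -0.0]
ft_force: [-0.6, 1.1, -2.8]
finger_gap: 0.0189
finger_force: 59.0
```

Call:
send_rows --steps "1 0 0 0.01 0;1 0 0 0 0;1 0 0 0 0"

```text
time_s: 11.18
tool_pos: [0.5249, 0.1793, 0.1172]
ee_rot: [-1.289, 2.865, 0.0]
ft_force: [-0.4, 1.0, -1.9]
finger_gap: 0.0193
finger_force: 59.0
```

Call:
send_rows --steps "1 0 0 0.01 0;1 0 0 0 0;1 0 0 0 0"

```text
time_s: 11.43
tool_pos: [0.5249, 0.1793, 0.1157]
ee_rot: [1.289, -2.865, -0.0]
ft_force: [0.3, 0.8, -2.0]
finger_gap: 0.019
finger_force: 59.1
```

Call:
send_rows --steps "1 0 0 0.01 0;1 0 0 0 0;1 0 0 0 0"

```text
time_s: 11.68
tool_pos: [0.5249, 0.1793, 0.1142]
ee_rot: [1.289, -2.865, -0.0]
ft_force: [-1.2, 0.8, -2.9]
finger_gap: 0.0189
finger_force: 59.1
```

Call:
send_rows --steps "1 0 0 0.01 0;1 0 0 0 0;1 0 0 0 0"

```text
time_s: 11.93
tool_pos: [0.5249, 0.1793, 0.1127]
ee_rot: [1.289, -2.865, -0.0]
ft_force: [0.1, 1.4, -2.8]
finger_gap: 0.019
finger_force: 59.1
```

Call:
send_rows --steps "1 0 0 0.007 0;1 0 0 0 0;1 0 0 0 0"

```text
time_s: 12.18
tool_pos: [0.5249, 0.1793, 0.1117]
ee_rot: [-1.289, 2.865, 0.0]
ft_force: [-1.0, 1.3, -2.1]
finger_gap: 0.0189
finger_force: 59.1
```

Call:
send_rows --steps "1 0 0 0.007 0;1 0 0 0 0;1 0 0 0 0"

```text
time_s: 12.43
tool_pos: [0.5249, 0.1793, 0.1106]
ee_rot: [-1.289, 2.865, 0.0]
ft_force: [-1.0, 0.6, -2.1]
finger_gap: 0.019
finger_force: 59.1
```

Call:
send_rows --steps "1 0 0 0.007 0;1 0 0 0 0;1 0 0 0 0"

```text
time_s: 12.68
tool_pos: [0.5249, 0.1793, 0.1096]
ee_rot: [-1.289, 2.865, 0.0]
ft_force: [-0.7, 1.5, -2.4]
finger_gap: 0.0193
finger_force: 59.1
```

Call:
send_rows --steps "1 0 0 0.007 0;1 0 0 0 0;1 0 0 0 0"

```text
time_s: 12.93
tool_pos: [0.525, 0.1794, 0.1088]
ee_rot: [-1.289, 2.865, 0.0]
ft_force: [-1.8, 1.7, 0.2]
finger_gap: 0.0193
finger_force: 59.4
```

Call:
send_rows --steps "1 0 0 0.005 0;1 0 0 0 0;1 0 0 0 0"

```text
time_s: 13.18
tool_pos: [0.5251, 0.1794, 0.1082]
ee_rot: [-1.289, 2.864, 0.0]
ft_force: [-2.1, 1.7, 1.9]
finger_gap: 0.0188
finger_force: 59.6
```

Call:
send_rows --steps "1 0 0 0.005 0;1 0 0 0 0;1 0 0 0 0"

```text
time_s: 13.43
tool_pos: [0.5251, 0.1795, 0.1074]
ee_rot: [-1.289, 2.864, 0.0]
ft_force: [-1.5, 2.0, 4.6]
finger_gap: 0.0186
finger_force: 59.8
```

Call:
send_rows --steps "1 0 0 0 0.014;1 0 0 0 0.014;1 0 0 0 0;1 0 0 0 0"

```text
time_s: 13.77
tool_pos: [0.5252, 0.1796, 0.1073]
ee_rot: [-1.164, 2.917, 0.0]
ft_force: [0.0, 1.7, 3.7]
finger_gap: 0.0188
finger_force: 59.8
```

Call:
send_rows --steps "1 0 0 0 0.014;1 0 0 0 0.014;1 0 0 0 0;1 0 0 0 0"

```text
time_s: 14.1
tool_pos: [0.5252, 0.1795, 0.1072]
ee_rot: [-1.035, 2.965, 0.0]
ft_force: [-0.6, 3.7, 2.5]
finger_gap: 0.0187
finger_force: 59.8
```

```bash
python3 -c "
from h import *
o=env.get_obs();print(o['ft_force'],o['moment'],o['tool_pos'])"
```

```text
[-0.6286  3.7337  2.5054] [ 0.6764  0.2504 -0.0185] [0.5252 0.1795 0.1072]
```

Call:
send_rows --steps "1 0 0 0 0.014;1 0 0 0 0.01;1 0 0 0 0;1 0 0 0 0"

```text
time_s: 14.43
tool_pos: [0.5247, 0.1791, 0.1065]
ee_rot: [0.922, -3.003, 0.001]
ft_force: [-0.2, 1.4, -1.3]
finger_gap: 0.0191
finger_force: 59.1
```

```bash
python3 -c "
from h import *
o=env.get_obs();print(o['ft_force'],o['moment'],o['tool_pos'])"
```

```text
[-0.2203  1.3668 -1.3203] [0.5919 0.012  0.0292] [0.5247 0.1791 0.1065]
```

Call:
send_rows --steps "1 0 0 0.007 0.01;1 0 0 0.007 0;1 0 0 0 0;1 0 0 0 0"

```text
time_s: 14.77
tool_pos: [0.5247, 0.179, 0.1046]
ee_rot: [0.874, -3.017, 0.0]
ft_force: [-0.1, 2.0, -2.8]
finger_gap: 0.0193
finger_force: 59.0
```

Call:
send_rows --steps "1 0 0 0.007 0;1 0 0 0.007 0;1 0 0 0 0;1 0 0 0 0"

```text
time_s: 15.1
tool_pos: [0.5248, 0.1791, 0.1027]
ee_rot: [0.873, -3.017, 0.0]
ft_force: [-1.0, 2.0, -2.9]
finger_gap: 0.0187
finger_force: 59.0
```

Entering freely. Continue to the socket floor.

Call:
send_rows --steps "1 0 0 0.007 0;1 0 0 0.007 0;1 0 0 0 0;1 0 0 0 0"

```text
time_s: 15.43
tool_pos: [0.5248, 0.1791, 0.1007]
ee_rot: [0.873, -3.018, 0.0]
ft_force: [-0.1, 0.9, -1.5]
finger_gap: 0.0191
finger_force: 59.1
```

Call:
send_rows --steps "1 0 0 0.007 0;1 0 0 0 0;1 0 0 0 0"

```text
time_s: 15.68
tool_pos: [0.5249, 0.1792, 0.0997]
ee_rot: [0.873, -3.018, 0.0]
ft_force: [-0.6, 0.7, -1.8]
finger_gap: 0.0189
finger_force: 59.2
```

Call:
send_rows --steps "1 0 0 0.007 0;1 0 0 0 0;1 0 0 0 0"

```text
time_s: 15.93
tool_pos: [0.5249, 0.1793, 0.0987]
ee_rot: [-0.873, 3.018, 0.0]
ft_force: [-0.2, 1.4, -1.4]
finger_gap: 0.0195
finger_force: 59.2
```

Call:
send_rows --steps "1 0 0 0.007 0;1 0 0 0 0;1 0 0 0 0"

```text
time_s: 16.18
tool_pos: [0.5249, 0.1792, 0.0976]
ee_rot: [-0.873, 3.018, 0.0]
ft_force: [-0.5, 0.9, -1.0]
finger_gap: 0.0196
finger_force: 59.2
```

Call:
send_rows --steps "1 0 0 0.006 0;1 0 0 0 0;1 0 0 0 0"

```text
time_s: 16.43
tool_pos: [0.525, 0.1793, 0.0969]
ee_rot: [-0.873, 3.018, 0.0]
ft_force: [-1.5, -0.1, 0.2]
finger_gap: 0.0194
finger_force: 59.5
```

Call:
send_rows --steps "1 0 0 0.005 0;1 0 0 0 0;1 0 0 0 0"

```text
time_s: 16.68
tool_pos: [0.5251, 0.1793, 0.0962]
ee_rot: [-0.873, 3.018, 0.0]
ft_force: [-0.9, 0.9, 2.6]
finger_gap: 0.0191
finger_force: 59.7
```

Call:
send_rows --steps "1 0 0 0 0.02;1 0 0 0 0.02;1 0 0 0 0.02;1 0 0 0 0.02;1 0 0 0 0.02;1 0 0 0 0.02;1 0 0 0 0.02;1 0 0 0 0.02;1 0 0 0 0.02;1 0 0 0 0.02;1 0 0 0 0"

```text
time_s: 17.6
tool_pos: [0.525, 0.1786, 0.0961]
ee_rot: [0.103, 3.14, -0.002]
ft_force: [-0.9, -1.0, 2.2]
finger_gap: 0.0192
finger_force: 59.6
```

```bash
cat > s.py <<'E'
from h import *
import sys
o=env.get_obs();print(o['ft_force'],o['moment'],o['tool_pos']); rel(o['tool_pos'])
if len(sys.argv)>1:
    out=[]
    for n in('top','side'):
        p=cams.read_camera(n); c=proj(p,[.5249,.1803,.08])[0].astype(int)
        out.append(cv2.resize(p['pixels'][c[1]-30:c[1]+30,c[0]-20:c[0]+20],(400,600),interpolation=cv2.INTER_CUBIC))
    cv2.imwrite(f'pics/{sys.argv[1]}.png',np.hstack(out)[:,:,::-1])
E
python3 s.py
```

```text
[-0.8583 -0.9587  2.1947] [-0.2642  0.359   0.1713] [0.525  0.1786 0.0961]
t 17.6 tcp [0.525  0.1786 0.0961] q [-0.8838  0.4382  0.6048  1.9174 -0.3163  0.8816  1.3859] F [-0.8583 -0.9587  2.1947] gap 0.01915714984669186 59.55738544464111
ydir 86.2431768913678 tilt 0.07698471848269692
shift units [0. 0. 0.] turn units None
```

Call:
send_rows --steps "1 0 0 0 0.02;1 0 0 0 0.02;1 0 0 0 0;1 0 0 0 0"

```text
time_s: 17.93
tool_pos: [0.5249, 0.1784, 0.096]
ee_rot: [-0.296, -3.128, 0.002]
ft_force: [-2.6, -1.8, 1.9]
finger_gap: 0.0187
finger_force: 59.6
```

```bash
python3 s.py p3
```

```text
[-2.6352 -1.8234  1.9366] [-0.5098  0.3968  0.184 ] [0.5249 0.1784 0.096 ]
t 17.9333 tcp [0.5249 0.1784 0.096 ] q [-0.9052  0.4454  0.6342  1.9182 -0.3349  0.8849  1.2802] F [-2.6352 -1.8234  1.9366] gap 0.01868002006782927 59.55332279205322
ydir 79.19846076005426 tilt 0.06442383126023576
shift units [0. 0. 0.] turn units None
```

View pics/p3.png

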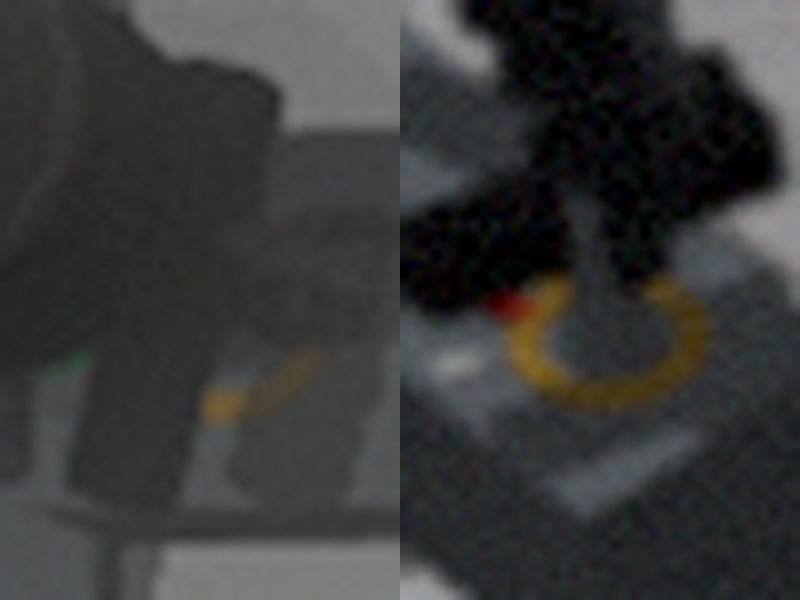

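In the side crop the red pointer, at about (505,303), has left the white mark at (460,362) and is moving toward green, but it isn't there yet. I'll keep turning.

Call:
send_rows --steps "1 0 0 0 0.02;1 0 0 0 0;1 0 0 0 0"

```text
time_s: 18.28
tool_pos: [0.5249, 0.1785, 0.096]
ee_rot: [-0.395, -3.117, 0.001]
ft_force: [-1.2, -2.0, 2.1]
finger_gap: 0.0189
finger_force: 59.6
```

```bash
python3 s.py
```

```text
[-1.1665 -2.0093  2.0925] [-0.844   0.4421  0.1534] [0.5249 0.1785 0.096 ]
t 18.2833 tcp [0.5249 0.1785 0.096 ] q [-0.9163  0.4495  0.6494  1.9185 -0.3448  0.8866  1.2256] F [-1.1665 -2.0093  2.0925] gap 0.018855141986657352 59.55145061016083
ydir 75.56375854163481 tilt 0.05170181403719479
shift units [0. 0. 0.] turn units None
```

Call:
send_rows --steps "1 0 0 0 0.02;1 0 0 0 0;1 0 0 0 0"

```text
time_s: 18.53
tool_pos: [0.5248, 0.1785, 0.0959]
ee_rot: [-0.492, -3.103, 0.002]
ft_force: [-1.3, -3.9, 1.7]
finger_gap: 0.0189
finger_force: 59.6
```

```bash
python3 s.py
```

```text
[-1.2739 -3.9416  1.7373] [-1.043   0.4668  0.1999] [0.5248 0.1785 0.0959]
t 18.5333 tcp [0.5248 0.1785 0.0959] q [-0.9275  0.4536  0.6647  1.9188 -0.3547  0.8886  1.172 ] F [-1.2739 -3.9416  1.7373] gap 0.01888775070217686 59.55494284629822
ydir 71.97913643269767 tilt 0.056460133743461975
shift units [0. 0. 0.] turn units None
```

Call:
send_rows --steps "1 0 0 0 0.015;1 0 0 0 0;1 0 0 0 0"

```text
time_s: 18.78
tool_pos: [0.5248, 0.1786, 0.0959]
ee_rot: [-0.565, -3.09, 0.001]
ft_force: [-2.6, -4.3, 2.6]
finger_gap: 0.0192
finger_force: 59.6
```

```bash
python3 s.py
```

```text
[-2.5996 -4.2504  2.6245] [-1.2255  0.5471  0.1708] [0.5248 0.1786 0.0959]
t 18.7833 tcp [0.5248 0.1786 0.0959] q [-0.9359  0.4568  0.6763  1.919  -0.3622  0.8902  1.1315] F [-2.5996 -4.2504  2.6245] gap 0.019217459192862774 59.553460478782654
ydir 69.27105255225571 tilt 0.0548992676752236
shift units [0. 0. 0.] turn units None
```

Call:
send_rows --steps "1 0 0 0 0.015;1 0 0 0 0;1 0 0 0 0"

```text
time_s: 19.03
tool_pos: [0.5248, 0.1786, 0.0959]
ee_rot: [-0.638, -3.076, 0.001]
ft_force: [-1.9, -4.9, 2.2]
finger_gap: 0.0189
finger_force: 59.6
```

```bash
python3 s.py p4
```

```text
[-1.8576 -4.9331  2.2426] [-1.4496  0.6186  0.2198] [0.5248 0.1786 0.0959]
t 19.0333 tcp [0.5248 0.1786 0.0959] q [-0.9443  0.4602  0.6878  1.9192 -0.3698  0.8918  1.0912] F [-1.8576 -4.9331  2.2426] gap 0.018858538281399783 59.55488562583923
ydir 66.57695812858756 tilt 0.05636445999426887
shift units [0. 0. 0.] turn units None
```

View pics/p4.png

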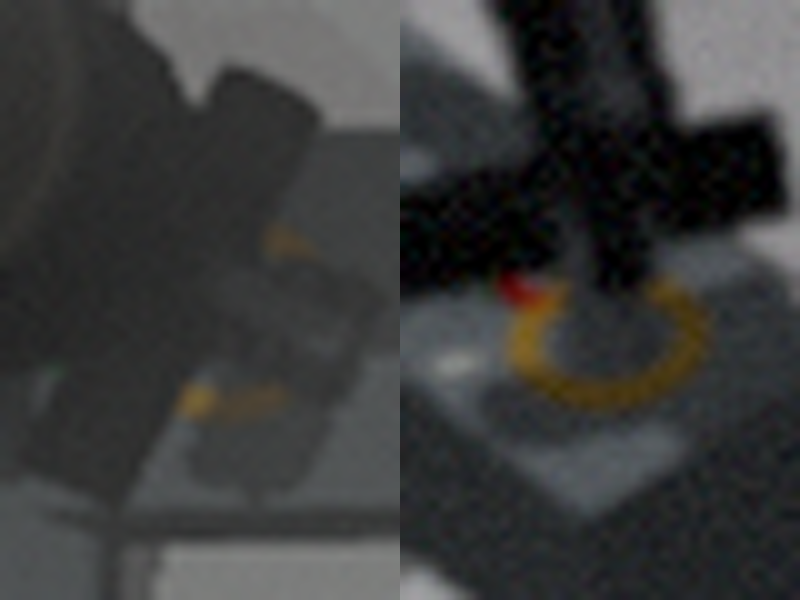

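```bash
cat > a.py <<'E'
from h import *
p=cams.read_camera('side'); h=cv2.cvtColor(p['pixels'],cv2.COLOR_RGB2HSV).astype(int)
c=proj(p,[.5249,.1803,.08])[0].astype(int)
def ang(u,v):
    w=ray(p,u,v,.072)[:2]-[.5241,.1787]; return np.degrees(np.arctan2(w[1],w[0])),np.linalg.norm(w)
g=np.s_[c[1]-15:c[1]+15,c[0]-20:c[0]+5]; H=h[g]
m=((H[...,0]<6)|(H[...,0]>172))&(H[...,1]>130)&(H[...,2]>60)
wt=m*H[...,1]; ij=np.argwhere(m)
print('red',m.sum(),ang(*(np.average(ij,axis=0,weights=wt[m])[::-1]+[c[0]-20,c[1]-15])))
f=lambda x,y: ang(c[0]-20+(x-400)/10-.5,c[1]-30+y/10-.5)
print('white',f(460,362),'green',f(490,283),'red0',f(495,350),'p3',f(510,303),'p4',f(518,290))
E
python3 a.py
```

```text
red 8 (np.float64(103.07454065218634), np.float64(0.0287903047721004))
white (np.float64(150.92085205066462), np.float64(0.03564224896393921)) green (np.float64(104.99668189954295), np.float64(0.036125491235551706)) red0 (np.float64(146.22211932069595), np.float64(0.027184419083324203)) p3 (np.float64(111.24352989290445), np.float64(0.027868140361037134)) p4 (np.float64(101.800480574831), np.float64(0.02900219607822536))
```

Call:
send_rows --steps "1 0 -0.006 0 0.015;1 0 0 0 0;1 0 0 0 0"

```text
time_s: 19.43
tool_pos: [0.5246, 0.1784, 0.096]
ee_rot: [0.71, 3.06, -0.0]
ft_force: [-1.2, -4.7, 2.2]
finger_gap: 0.019
finger_force: 59.5
```

```bash
python3 s.py;python3 a.py
```

```text
[-1.1731 -4.6618  2.2387] [-1.1834  0.4686  0.3015] [0.5246 0.1784 0.096 ]
t 19.4333 tcp [0.5246 0.1784 0.096 ] q [-0.9524  0.4626  0.6994  1.9204 -0.3777  0.8925  1.052 ] F [-1.1731 -4.6618  2.2387] gap 0.019006884118044843 59.53652322292328
ydir 63.892476390898146 tilt 0.010401299705592552
shift units [0. 0. 0.] turn units None
red 6 (np.float64(103.75564357171018), np.float64(0.02854236468375321))
white (np.float64(150.92085205066462), np.float64(0.03564224896393921)) green (np.float64(104.99668189954295), np.float64(0.036125491235551706)) red0 (np.float64(146.22211932069595), np.float64(0.027184419083324203)) p3 (np.float64(111.24352989290445), np.float64(0.027868140361037134)) p4 (np.float64(101.800480574831), np.float64(0.02900219607822536))
```

Call:
send_rows --steps "1 0 -0.006 0 0;1 0 0 -0.002 -0.01;1 0 0 0 0;0.5 0 0 0 0;0 0 0 0 0;0 0 0 0 0;-0.4 0 0 0 0;-0.4 0 0 0 0;-0.4 0 0 0 0" --newtons 20

```text
time_s: 20.23
tool_pos: [0.5243, 0.178, 0.0963]
ee_rot: [0.665, 3.07, 0.001]
ft_force: [0.3, -0.5, -0.8]
finger_gap: 0.0597
finger_force: 0.0
```

```bash
python3 s.py; python3 a.py
```

```text
[ 0.296  -0.5215 -0.7725] [0.0266 0.0275 0.0184] [0.5243 0.178  0.0963]
t 20.2333 tcp [0.5243 0.178  0.0963] q [-0.947   0.459   0.6924  1.9214 -0.3727  0.8912  1.0774] F [ 0.296  -0.5215 -0.7725] gap 0.059689832686855314 0.0
ydir 65.56504000286772 tilt 0.03595334708020674
shift units [0. 0. 0.] turn units None
red 7 (np.float64(102.40205643677307), np.float64(0.02880441041885462))
white (np.float64(150.92085205066462), np.float64(0.03564224896393921)) green (np.float64(104.99668189954295), np.float64(0.036125491235551706)) red0 (np.float64(146.22211932069595), np.float64(0.027184419083324203)) p3 (np.float64(111.24352989290445), np.float64(0.027868140361037134)) p4 (np.float64(101.800480574831), np.float64(0.02900219607822536))
```

Released. Next I raise straight up, clear the view by moving toward -y, and check.

Call:
send_rows --steps "-0.4 0 0 -0.05 0;-0.4 0 0 -0.15 0;-0.4 0 0 -0.2 0;-0.4 0 0 -0.2 0;-0.4 0 0 -0.2 0;-0.4 0 0 -0.2 0;-0.4 0 -0.25 0 0;-0.4 0 -0.25 0 0;-0.4 0 -0.25 0 0;-0.4 0 -0.25 0 0;-0.4 0 0 0 0;-0.4 0 0 0 0"

```text
time_s: 21.28
tool_pos: [0.4616, 0.039, 0.2469]
ee_rot: [0.672, 3.069, 0.005]
ft_force: [0.1, 0.8, 0.3]
finger_gap: 0.0596
finger_force: 0.0
```

```bash
python3 s.py p5; python3 a.py; python3 -c "
from h import *
for n in('top','side'):
    p=cams.read_camera(n); print(n,[(np.round(d['at'],4),round(d['confidence'],2)) for d in finder.pinpoint(p,'key_grip')[:3]])"
```

```text
[0.1487 0.8233 0.2985] [ 0.0517 -0.0536 -0.0284] [0.4616 0.039  0.2469]
t 21.2833 tcp [0.4616 0.039  0.2469] q [-1.0164  0.0534  0.8813  1.9585 -0.0484  1.1485  1.0235] F [0.1487 0.8233 0.2985] gap 0.059590066078176185 0.0
ydir 65.28522259732603 tilt 0.18366803980833996
shift units [0. 0. 0.] turn units None
red 7 (np.float64(102.32856797001389), np.float64(0.02901738860097207))
white (np.float64(150.92085205066462), np.float64(0.03564224896393921)) green (np.float64(104.99668189954295), np.float64(0.036125491235551706)) red0 (np.float64(146.22211932069595), np.float64(0.027184419083324203)) p3 (np.float64(111.24352989290445), np.float64(0.027868140361037134)) p4 (np.float64(101.800480574831), np.float64(0.02900219607822536))
top [(array([ 0.3139, -0.1322,  0.0799]), 0.85)]
side [(array([ 0.3165, -0.1284,  0.0815]), 0.71), (array([0.5192, 0.1794, 0.116 ]), 0.56)]
```

View pics/p5.png

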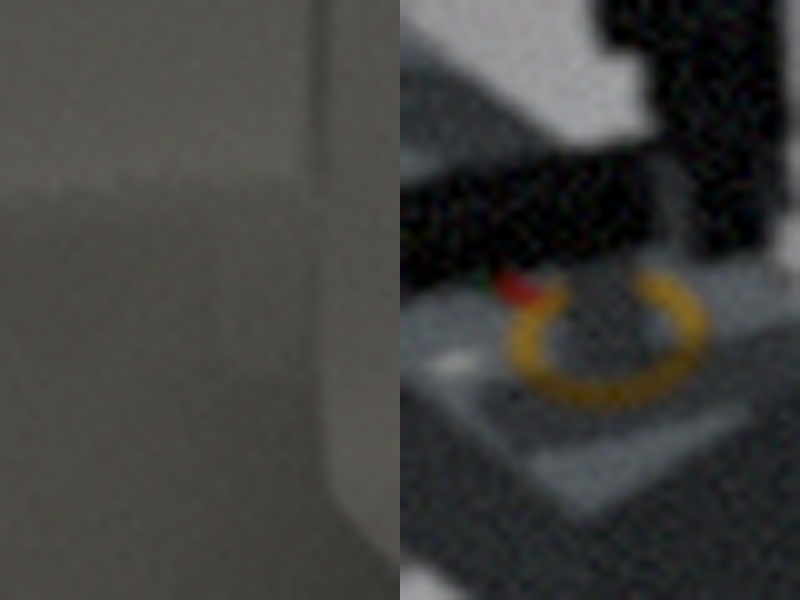

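The key stands upright in the well and its bar sits low, at about z = 0.116. In the side crop the pointer, at about (518,290), is at the green mark's angle and the robot is clear, so I hand in.

```bash
python3 -c "
from plant import env
print(env.hand_in())"
```

```text
the job is handed in; nothing more can be done
None
```

The job is handed in: the key went fully home in the hidden socket, was then turned clockwise until the pointer stopped at the green mark, and is left standing there with the robot clear. The hand-in returned no verdict.

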